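# Load the wash basket and hang it on the drain hook

### The job

Load the steel parts basket for the wash while it stands on the bench: put the flanged bushing in its wide compartment and the square block in its narrow one, both upright and fully down on the basket's floor. Then lift the loaded basket by its handle, keeping it level, and hang its crossbar on the upturned hook of the drain stand, so that it hangs still, near level and clear of the bench. Leave the plain round slug and everything else on the bench where it is.

Things in the scene. Friction and masses are not known exactly. Their poses are not given: they have to be found in the camera images.
- basket: Loose open sheet-steel basket, 194 (x) x 72 (y) mm, walls 38 mm high and 3 mm thick, floor 4 mm, 0.32 kg. Origin: underside, below the handle; z up. Cells along x: wide, an empty 65 mm gap under the handle, narrow. Rigid handle in the plane x = 0: uprights 18 mm wide at y = +-38 mm, crossbar along y, topped by a black grip block; 200 mm high in all. Starts at any yaw.
- basket_wide (a point): Centre of the wide cell's floor (top face), at x = +62 mm, 4 mm above the underside; cell 66 x 66 mm inside; axes of the basket.
- basket_narrow (a point): Centre of the narrow cell's floor (top face), at x = -66 mm, 4 mm above the underside; cell 54 x 54 mm inside; axes of the basket.
- basket_bar (a point): Middle of the underside of the crossbar, 150 mm above the basket's underside: the place that rests on the hook. Bar 18 (x) x 10 mm, 72 mm clear between the uprights; axes of the basket.
- basket_grip (a point): A point in the black grip block (14 (x) x 36 (y) mm, from 160 to 200 mm above the basket's underside), 184 mm above the underside, 24 mm above the bar's top: a place to grip from above. Closing along the basket's y (36 mm) keeps the fingers clear of the hook.
- bushing: Loose aluminium flanged bushing standing on its flange, 80 mm tall, 0.2 kg: flange 58 mm diameter and 14 mm thick at the bottom, body 44 mm diameter above, dark bore in the top. Origin: centre of its underside, z up its axis. Fits only the wide cell.
- block: Loose square aluminium block standing upright, 44 x 44 x 80 mm tall, 0.19 kg, dark bore in the top. Origin: centre of its underside, z up; its faces look along its x and y.
- stand: Fixed drain stand. Origin: on the bench under the middle of the hook's seat. Foot plate 110 mm wide (y), x = -50 to +185 mm, 13 mm thick. Round post 20 mm thick at x = +135 mm, 282 mm high; from it a level flat hook arm runs along -x to an upturned tip. The basket's crossbar hangs across the arm, along the stand's y; the basket then lies along the stand's x, either way round.
- stand_seat (a point): Top of the hook's arm at the middle of its seat, 250 mm above the bench; a flat bar 10 mm thick and 16 mm wide (y) along x; at x = -36 to -46 mm it turns up into a tip whose top is 20 mm above the arm's top. Axes of the stand.
- slug: Bystander: loose plain aluminium cylinder without flange or bore, 44 mm diameter, 80 mm tall. Origin: centre of its underside. It may stand in any of the places of the bushing and block.
- bottle: Bystander: loose white plastic bottle, 60 mm diameter, 110 mm tall. Origin: centre of its underside.
- jar: Bystander: loose clear jar with a steel cap, 60 mm diameter, 85 mm tall. Origin: centre of its underside.
- wrench: Bystander: loose wrench lying on the bench, 170 mm long along its x. Origin: its underside.
- collar: Bystander: loose dark steel collar lying flat between the parts, 50 mm diameter, 18 mm high. Origin: centre of its underside.
- tin: Bystander: fixed tin of wooden sticks, 72 mm diameter, 100 mm tall, sticks to 175 mm. Origin: centre of its underside.
- cup: Bystander: fixed white tub of pliers, 100 mm diameter, 85 mm tall, handles to 175 mm. Origin: centre of its underside.
Things that resemble listed ones, but are neither listed nor needed, are in the scene too. What is shaped like the block but pink or purple is not meant.

How it is judged:
On the way:
1. the bushing stands in the wide cell and the block in the narrow cell while the basket stands on the bench (x of bushing in the frame of basket_wide between -0.009 and 0.009 m and y of bushing in the frame of basket_wide between -0.009 and 0.009 m and z of bushing in the frame of basket_wide between -0.006 and 0.006 m and angle between the z axis of each of bushing, block and the z axis of basket, either way round below 0.12 rad and x of block in the frame of basket_narrow between -0.01 and 0.01 m and y of block in the frame of basket_narrow between -0.01 and 0.01 m and z of block in the frame of basket_narrow between -0.006 and 0.006 m and height (world z) of basket below 0.012 m and angle between basket's own z axis and vertical below 0.06 rad), for 0.2 s.
At the end, for the whole second after the job is handed in: Basket hangs by its crossbar on the hook arm, bar within 8 mm of the arm's top, 32 mm along and 25 mm across of the seat; tilt under 0.2 rad, under 60 mm/s and 0.5 rad/s, over 2 N on the stand; bushing (9 mm) and block (10 mm) centred in their cells, within 6 mm of the floor, 0.12 rad upright (x of bushing in the frame of basket_wide between -0.009 and 0.009 m and y of bushing in the frame of basket_wide between -0.009 and 0.009 m and z of bushing in the frame of basket_wide between -0.006 and 0.006 m and angle between the z axis of each of bushing, block and the z axis of basket, either way round below 0.12 rad and x of block in the frame of basket_narrow between -0.01 and 0.01 m and y of block in the frame of basket_narrow between -0.01 and 0.01 m and z of block in the frame of basket_narrow between -0.006 and 0.006 m and x of basket_bar in the frame of stand_seat between -0.032 and 0.032 m and y of basket_bar in the frame of stand_seat between -0.025 and 0.025 m and z of basket_bar in the frame of stand_seat between -0.008 and 0.008 m and angle between basket's own z axis and vertical below 0.2 rad and contact force between basket and stand above 2 N and linear speed of basket below 0.06 m/s and angular speed of basket below 0.5 rad/s); the robot touches nothing.
It fails at once if the basket is tipped by more than 0.5 rad (angle between basket's own z axis and vertical above 0.5 rad).
It fails at once if a bystander (slug, bottle, jar, wrench or collar) is moved by more than 30 mm (distance of any of slug, bottle, jar, wrench, collar from where it was at the start of the episode above 0.03 m).
It also fails if it takes over 72 s, if anything falls off the work surface, if the arm or the gripper's body presses on something with over 40 N, if the wrist force passes 120 N, or if a joint passes its speed limit or range.

### The arm

A 7-joint arm with a two-finger parallel gripper is mounted at the origin on the work surface. World frame = base frame: x ahead of the robot, y to its left, z up, the work surface at z = 0. Lengths are in m, angles in rad, forces in N, time in s.
With the tool pointing down it reaches from about 0.425 to 0.925 m from the base axis. Payload 6.8 kg.
Tool frame: the origin (TCP) lies on the front face of the gripper's body, between the roots of the fingers; the fingertips stand 73 mm ahead of it and the grasp point (between the pads) lies 54 mm ahead of it (env.nose_length is the distance from the TCP to the fingertips, in m); z points along the fingers, y is the line along which they close (so a half turn about z gives the same grasp; the last joint's range is limited). The gripper opens to 85 mm and grips with 20 to 120 N. Pads are 22 mm wide; open, the fingers measure 114 mm over their backs; the gripper's body (76 mm by 85 mm) begins 54 mm behind the grasp point. The pads swing forward as they close: fully open they stand 13 mm farther back than shut.
Start: joints at [1.04, 0.477, 0.022, 1.555, -0.011, 1.109, -0.083], TCP at [0.277, -0.616, 0.304] pointing down, gripper open.
Joint ranges: [-2.96, 2.96], [-0.34, 2.1], [-1.41, 1.46], [0.24, 2.44], [-1.37, 4.51], [0.17, 1.92], [-2.96, 2.96]. Speed limits (rad/s): [2.39, 2.39, 3.14, 3.14, 3.14, 3.14, 3.14].

### API

Orientations are given as a unit quaternion [w, x, y, z].
In Python, from cell import env, kin, camera, calibration, job gives the robot as it stands. The module is installed in compiled form; this text tells all that it offers. Calls block until the motion is done:
- env.reach(position, orientation): joint-space move of the TCP to a pose.
- env.movel(position, velocity=0.15, rot=None, stop_force=None): straight line of the TCP; rot=None keeps the orientation; velocity is the mean speed in m/s. With stop_force (N) it stops when the force on the tool has changed by that much, and returns True; else False.
- env.goto_joints(angles): joint-space move.
- env.grip(opening, f_grip=None): finger opening in m; f_grip is the grip in N (None keeps the last); returns when the fingers have stopped.
- env.dwell(seconds).
- kin.inverse_kinematics(position, orientation): joint angles nearest the present ones, or None.
- env.get_state(): the state.
- camera(name): name is "scene" or "top" or "wrist"; returns (picture, depth): 420x560x3 uint8, blue, green, red; 420x560 float32, m along the optical axis (not along the pixel's ray), 0 where there is no reading.
- calibration(name): a dict with "fx", "fy", "cx", "cy" (pixels), "rvec" (rotation vector, rad) and "tvec" (3), from world to camera coordinates, as OpenCV has them. Camera axes: x right, y down, z forward; pixel columns grow to the right and rows downward; lengths in m; the calibration is good to about 2 mm. The wrist camera is an equidistant fisheye: a pixel r from the principal point sees the ray r / f radians off the axis. A picture is of the moment at which its call begins: read the wrist's pose just before it. calibration takes no time and is no camera call; for the wrist camera it gives the pose at the moment of the call.
A pose or a line that the arm cannot do raises env.PlanningError and nothing moves.
- job.job_done(): hands the job in; it is judged then, once.
The state is a dict: "time": time; "qpos": joint angles; "joint_velocities": joint speeds; "joint_torque": joint torques, N m; "tcp_pos": TCP position; "orientation": TCP orientation; "force": force on the tool from outside, world axes, zero at the start; "torque": the same for the moment, N m; "opening": finger opening in m; "gripper_force": force on a finger pad.
Only numpy, scipy, OpenCV 4.12 (cv2) and the standard library are available. Lean on these libraries where they do the work, as an engineer would, in place of code of your own. Each camera call takes 0.05 s, during which the arm holds its last target. There are 200 camera calls.

## Working session

There is one attempt and no reset: what is moved stays moved. The work goes in short steps, each a Python script; the robot and the scene stay as the last script left them, time stands still between calls to the robot, and variables do not carry over. Pictures are saved under pics/ and viewed, at most 12 in all, crops included, and the job is handed in when it is done.

```bash
mkdir -p pics; ls; python3 - <<'E'
from cell import env,kin,camera,calibration,job
import cv2,numpy as np
for n in ("scene","top"):
    p,d=camera(n); cv2.imwrite(f"pics/{n}0.png",p); np.savez(f"{n}0.npz",p=p,d=d)
    c=calibration(n); print(n,{k:np.round(v,4).tolist() for k,v in c.items()}, (d>0).mean())
print(env.get_state()["time"],env.get_state()["orientation"])
E
```

```text
pics
scene {'fx': 398.0576, 'fy': 398.0576, 'cx': 274.3064, 'cy': 199.3067, 'rvec': [2.0151, 0.7345, -0.4143], 'tvec': [-0.3823, -0.0578, 1.4338]} 0.982062074829932
top {'fx': 468.909, 'fy': 468.909, 'cx': 277.6743, 'cy': 210.9213, 'rvec': [2.1754, -2.2002, 0.0365], 'tvec': [-0.0347, 0.5084, 1.2935]} 0.9959523809523809
0.1 [-7.90362050e-04  9.77732342e-01  2.09854195e-01 -2.43326063e-04]
```

View pics/scene0.png

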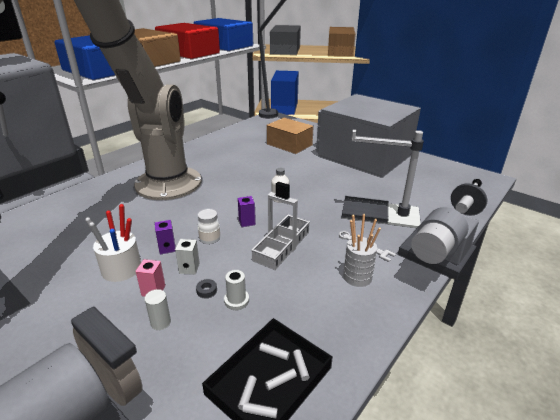

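View pics/top0.png

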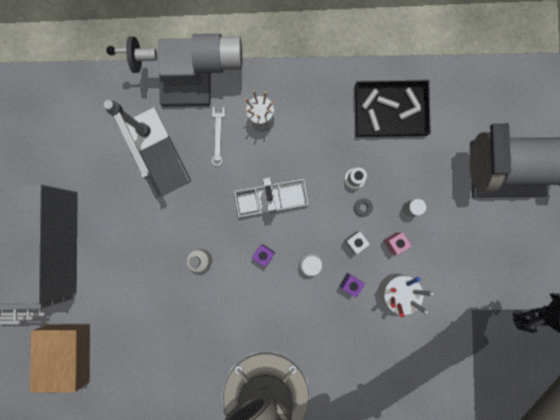

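```bash
cat > h.py <<'E'
import numpy as np,cv2
from cell import env,kin,camera,calibration,job
def cloud(n,d):
    c=calibration(n); R,_=cv2.Rodrigues(np.array(c["rvec"],float)); v,u=np.indices(d.shape)
    P=np.stack([(u-c["cx"])/c["fx"]*d,(v-c["cy"])/c["fy"]*d,d],-1)
    W=(P-np.ravel(c["tvec"]))@R; W[d<=0]=np.nan; return W
def onplane(n,uv,z):
    c=calibration(n); R,_=cv2.Rodrigues(np.array(c["rvec"],float)); uv=np.atleast_2d(np.array(uv,float))
    r=np.c_[(uv[:,0]-c["cx"])/c["fx"],(uv[:,1]-c["cy"])/c["fy"],np.ones(len(uv))]@R; o=-R.T@np.ravel(c["tvec"])
    return o+r*((z-o[2])/r[:,2])[:,None]
def down(yaw):  # tool down, tool y axis (closing) at angle yaw from world y
    # R=Rz(yaw)*Rx(pi)
    return np.array([0,np.cos(yaw/2),np.sin(yaw/2),0])
E
python3 - <<'E'
from h import *
for n in("scene","top"):
    f=np.load(n+"0.npz");p,d=f["p"],f["d"];W=cloud(n,d)
    print(n,"bench z",np.nanmedian(W[(np.abs(W[...,0]-.6)<.3)&(np.abs(W[...,1])<.2)][:,2]))
    if n=="top":
        rois=dict(bush=(357,177,14),slug=(417,207,14),block=(358,242,15),bottle=(198,261,14),jar=(311,266,14),basket=(271,197,42),stand=(145,145,50),tin=(260,109,18),wrench=(218,135,30),cup=(404,295,30),collar=(364,208,11),purple=(263,256,13))
        for k,(u,v,r) in rois.items():
            w=W[v-r:v+r,u-r:u+r].reshape(-1,3);z=w[:,2]
            print(k,np.percentile(z[z>.006],[50,90,99]).round(3), end=' ')
            lo={'bush':.07,'slug':.07,'block':.07,'collar':.01}.get(k)
            if lo:
                s=w[(z>lo)][:,:2].astype(np.float32); print(len(s),"mean",s.mean(0).round(4),"rect",[np.round(x,4) for x in cv2.minAreaRect(s*1000)],"circ",cv2.minEnclosingCircle(s*1000))
            else: s=w[z>.006];print(s.mean(0).round(3),s.min(0).round(3),s.max(0).round(3))
        sub=W[190-50:190+60,271-50:271+50].reshape(-1,3)
        for a,b in((.03,.045),(.14,.165),(.19,.21)):
            s=sub[(sub[:,2]>a)&(sub[:,2]<b)][:,:2].astype(np.float32);print(a,len(s),s.mean(0),cv2.minAreaRect(s*1000))
        sub=W[80:200,90:200].reshape(-1,3)
        for a,b in((.008,.02),(.23,.26),(.26,.275),(.275,.3)):
            s=sub[(sub[:,2]>a)&(sub[:,2]<b)][:,:2].astype(np.float32)
            if len(s):print("stand",a,len(s),s.mean(0),cv2.minAreaRect(s*1000))
        c=np.hstack([cv2.resize(p[140:250,220:330],None,fx=3.6,fy=3.6,interpolation=2),cv2.resize(p[90:200,95:205],None,fx=3.6,fy=3.6,interpolation=2)]);cv2.imwrite("pics/c.png",c)
E
```

```text
scene bench z 0.0011962471815456426
top bench z 0.0010166920251263617
bush [0.078 0.082 0.085] 223 mean [ 0.5971 -0.2545] rect [array([ 597.1002, -254.8974]), array([41.1033, 42.2537]), np.float64(43.9938)] circ ((597.418212890625, -254.6117401123047), 21.814960479736328)
slug [0.078 0.083 0.085] 225 mean [ 0.5122 -0.4077] rect [array([ 512.8269, -407.5022]), array([41.978 , 41.7201]), np.float64(27.6094)] circ ((512.7116088867188, -408.6619567871094), 22.19771957397461)
block [0.08  0.083 0.085] 288 mean [ 0.4205 -0.2507] rect [array([ 420.7808, -251.1715]), array([44.1886, 43.645 ]), np.float64(35.7531)] circ ((420.4323425292969, -251.53463745117188), 29.43069076538086)
bottle [0.077 0.11  0.113] [0.378 0.169 0.076] [0.335 0.145 0.006] [0.407 0.223 0.115]
jar [0.084 0.088 0.09 ] [ 0.365 -0.126  0.077] [ 0.326 -0.162  0.006] [ 0.393 -0.092  0.091]
basket [0.038 0.162 0.202] [ 0.544 -0.018  0.057] [ 0.432 -0.137  0.006] [0.666 0.092 0.207]
stand [0.015 0.25  0.281] [0.691 0.292 0.065] [0.559 0.189 0.006] [0.844 0.472 0.287]
tin [0.101 0.136 0.172] [0.768 0.002 0.1  ] [ 0.735 -0.042  
[... 770 characters left out ...]
53)
0.19 89 [ 0.54429257 -0.02155587] ((544.2150268554688, -21.451168060302734), (35.552833557128906, 13.872581481933594), 9.076719284057617)
stand 0.008 2490 [0.67324936 0.2918702 ] ((714.6937866210938, 323.271728515625), (280.6321105957031, 311.6649169921875), 77.92404174804688)
stand 0.23 622 [0.6698364  0.29824492] ((666.6187133789062, 296.4422302246094), (196.19482421875, 30.865398406982422), 27.007816314697266)
stand 0.26 72 [0.65053076 0.2886361 ] ((662.7780151367188, 291.63311767578125), (185.06466674804688, 30.95680046081543), 28.515731811523438)
stand 0.275 69 [0.73969185 0.3338588 ] ((740.654541015625, 334.4873352050781), (19.74604606628418, 19.223125457763672), 60.52619171142578)
```

View pics/c.png

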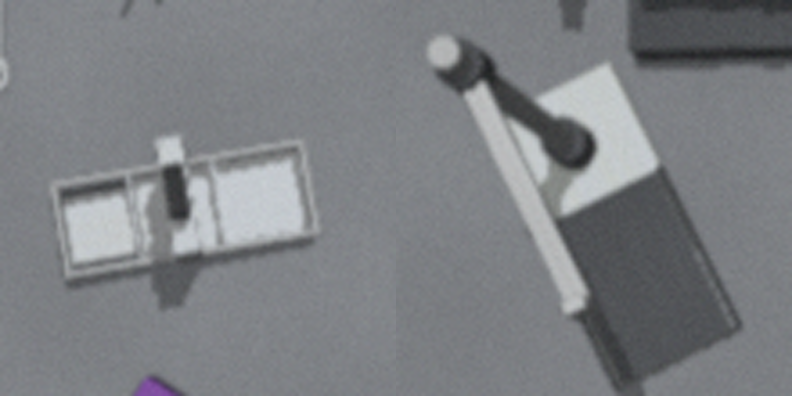

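The basket's wide cell is on the right in the top view, at about (288,195), and the narrow one is on the left at (247,203). The hook tip is near (145,175) and the post top near (111,104). Next I refine the rim and arm fits and cross-check them with the scene camera.

```bash
python3 - <<'E'
from h import *
def pca(s):
    m=s.mean(0);v=np.linalg.svd(s-m,full_matrices=False)[2][0];return m.round(4),np.degrees(np.arctan2(v[1],v[0])).round(2)
for n in("top","scene"):
    W=cloud(n,np.load(n+"0.npz")["d"]).reshape(-1,3);W=W[np.isfinite(W).all(1)];print(n)
    def near(x,y,r,a,b): return W[(np.hypot(W[:,0]-x,W[:,1]-y)<r)&(W[:,2]>a)&(W[:,2]<b)][:,:2].astype(np.float32)
    for k,x,y in(("bush",.597,-.2545),("block",.4205,-.251),("pink",.42,-.36),("purple2",.31,-.24),("purple1",.39,-.01)):
        s=near(x,y,.045,.072,.095)
        if len(s)>4:print(k,len(s),s.mean(0).round(4),cv2.minAreaRect(s*1000))
    s=near(.597,-.2545,.04,.006,.018);print("flange",len(s),cv2.minEnclosingCircle(s*1000) if len(s) else 0)
    s=near(.5443,-.0214,.108,.032,.043)
    a=np.radians(9.1);ex=np.array([np.sin(a),-np.cos(a)]);ey=np.array([np.cos(a),np.sin(a)])
    q=(s-[.5443,-.0214]);print("rim",len(s),cv2.minAreaRect(s*1000),np.percentile(q@ex,[1,99]),np.percentile(q@ey,[1,99]))
    for z in((.19,.21),(.14,.168)):
        s=near(.5443,-.0214,.07,*z);print("handle",z,len(s),cv2.minAreaRect(s*1000))
    s=near(.7405,.334,.03,.272,.295);print("post",len(s),cv2.minAreaRect(s*1000))
    s=near(.64,.28,.14,.235,.28);s=s[np.hypot(*(s-[.7405,.3342]).T)>.03];b=np.array([np.cos(np.radians(27.8)),np.sin(np.radians(27.8))]);t=(s-[.7405,.3342])@b
    lat=(s-[.7405,.3342])@[-b[1],b[0]]
    print("arm",len(s),pca(s[(t>-.16)&(abs(lat)<.02)]),np.percentile(t,[0,1,2,5]),np.percentile(lat[(t>-.16)],[2,50,98]))
    s=near(.585,.252,.03,.262,.28);print("tip",len(s),s.mean(0) if len(s) else 0)
    s=W[(np.hypot(W[:,0]-.62,W[:,1]-.27)<.13)&(W[:,2]<.2)][:,2];print("under seat z pct",np.percentile(s,[50,95,99]))
E
```

```text
top
bush 221 [ 0.5972 -0.2545] ((597.1002197265625, -254.8973846435547), (41.10332107543945, 42.253665924072266), 43.99375534057617)
block 286 [ 0.4206 -0.2508] ((420.78082275390625, -251.17147827148438), (44.18857192993164, 43.64503860473633), 35.753082275390625)
pink 295 [ 0.4178 -0.3594] ((417.4395751953125, -360.2251892089844), (44.96891784667969, 44.41085433959961), 30.914051055908203)
purple2 290 [ 0.3075 -0.2361] ((307.2450866699219, -236.50143432617188), (44.66197204589844, 43.96577072143555), 58.43989181518555)
purple1 280 [ 0.389  -0.0004] ((388.895751953125, -0.2760581970214844), (43.18195343017578, 43.96786117553711), 55.756080627441406)
flange 105 ((595.8218994140625, -255.1385040283203), 38.54708480834961)
rim 401 ((543.465087890625, -22.462265014648438), (76.92820739746094, 197.12796020507812), 9.313633918762207) [-0.09669095  0.09872308] [-0.03643798  0.03722852]
handle (0.19, 0.21) 89 ((544.2150268554688, -21.451168060302734), (35.552833557128906, 13.872581481933594), 9.076719284057617)
handle (0.14, 0.168) 144 ((544.4878540039062, -21.366233825683594), (80.116622924
[... 1186 characters left out ...]
048339844, 198.72003173828125), 8.669502258300781) [-0.09765637  0.09815971] [-0.03685155  0.03926503]
handle (0.19, 0.21) 81 ((544.7957763671875, -21.671249389648438), (34.94466781616211, 15.51823902130127), 11.838271141052246)
handle (0.14, 0.168) 216 ((544.1591186523438, -20.31958770751953), (82.07795715332031, 21.135557174682617), 8.36130142211914)
post 43 ((739.939208984375, 334.37982177734375), (18.716615676879883, 19.97222900390625), 48.86881637573242)
arm 300 (array([0.6565, 0.2908], dtype=float32), np.float32(26.16)) [-0.18062288 -0.17972055 -0.17910522 -0.1766094 ] [-0.00627372 -0.00085953  0.01287583]
tip 15 [0.5839414 0.254556 ]
under seat z pct [0.00319064 0.02110502 0.14343068]
```

```bash
cat >> h.py <<'E'
A=np.radians(9.1);EX=np.array([np.sin(A),-np.cos(A)]);EY=np.array([np.cos(A),np.sin(A)])
C=np.array([.5443,-.0215]);WIDE=C+.062*EX;NARROW=C-.066*EX
BUSH=np.array([.597,-.2545]);BLOCK=np.array([.4205,-.251]);S=np.radians(26.1)
SEAT=np.array([.7405,.3344])-.135*np.array([np.cos(S),np.sin(S)])
YB=np.radians(99.1)
E
python3 - <<'E'
from h import *
r=np.radians
for k,p,z,ys in(("bush",BUSH,.114,(99.1,-80.9,9.1)),("block",BLOCK,.114,(35.5,125.5,-54.5)),("wide",WIDE,.334,(99.1,-80.9)),("narrow",NARROW,.334,(99.1,-80.9)),("narrow",NARROW,.118,(99.1,-80.9)),("grip",C,.238,(99.1,-80.9)),("seat",SEAT,.38,(26.1,-153.9)),("seat",SEAT,.338,(26.1,))):
    for y in ys:
        q=kin.inverse_kinematics([*p,z],down(r(y)));print(k,y,None if q is None else np.round(q,2))
E
```

```text
bush 99.1 [ 0.54  0.67 -0.32  1.74  0.29  0.78  0.23]
bush -80.9 [ 0.11  0.67  0.28  1.77 -0.25  0.74 -2.46]
bush 9.1 [ 0.34  0.65 -0.05  1.75  0.04  0.74 -1.14]
block 35.5 [ 0.53  0.46 -0.15  2.13  0.13  0.56 -0.66]
block 125.5 [ 0.75  0.49 -0.41  2.11  0.34  0.6   0.72]
block -54.5 [ 0.28  0.47  0.16  2.14 -0.14  0.54 -1.98]
wide 99.1 [ 0.46  0.31 -0.52  1.77  0.17  1.11  0.04]
wide -80.9 [ 0.04  0.26 -0.01  1.8   0.    1.08 -2.95]
narrow 99.1 [ 0.33  0.28 -0.63  1.82  0.19  1.1  -0.21]
narrow -80.9 [-1.15  0.48  1.3   1.9  -0.51  1.15 -2.64]
narrow 99.1 [ 0.21  0.56 -0.52  2.    0.43  0.69 -0.42]
narrow -80.9 [-1.02  1.01  1.26  2.08 -1.17  1.06 -2.12]
grip 99.1 [ 0.37  0.39 -0.55  1.9   0.26  0.91 -0.15]
grip -80.9 [-0.95  0.71  1.28  1.98 -0.79  1.07 -2.29]
seat 26.1 [ 0.05  0.57 -0.88  1.41  0.44  1.37 -1.95]
seat -153.9 [ 0.19  0.69 -1.19  1.4   0.64  1.46  1.05]
seat 26.1 [ 0.04  0.59 -0.85  1.47  0.45  1.29 -1.96]
```

```bash
cat >> h.py <<'E'
def st(msg):
    s=env.get_state();print(msg,"t",round(s["time"],2),"tcp",np.round(s["tcp_pos"],4),"F",np.round(s["force"],1),"op",round(s["opening"],4),"gf",np.round(s["gripper_force"],1))
E
python3 - <<'E'
from h import *
env.reach([*BUSH,.25],down(YB)); env.movel([*BUSH,.115],.12); env.grip(.03,40); st("gripped")
env.movel([*BUSH,.34],.2); st("lifted")
env.reach([*WIDE,.34],down(YB)); st("above")
env.movel([*WIDE,.19],.15); st("hover")
p,d=camera("scene");cv2.imwrite("pics/s1.png",cv2.resize(p[120:300,200:380],None,fx=3.2,fy=3.2,interpolation=2))
E
```

```text
gripped t 3.61 tcp [ 0.5971 -0.2546  0.1155] F [-1.7 -0.   5. ] op 0.0426 gf 40.5
lifted t 4.88 tcp [ 0.5964 -0.2543  0.3384] F [ 0.5 -0.1 -1.9] op 0.0423 gf 40.8
above t 5.62 tcp [ 0.554  -0.0829  0.3396] F [-0.4 -0.8 -2.7] op 0.0424 gf 40.8
hover t 6.78 tcp [ 0.5548 -0.0828  0.1909] F [ 0.4 -0.5 -2.4] op 0.0427 gf 40.8
```

View pics/s1.png

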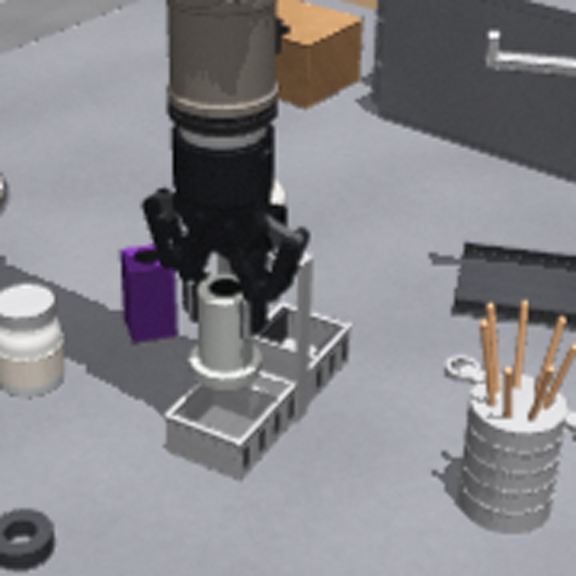

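The picture shows the bushing held upright above the wide cell, with its flange near (225,362) in the crop. Lowering it now.

```bash
python3 - <<'E'
from h import *
print(env.movel([*WIDE,.118],.05,stop_force=6)); st("down")
if env.get_state()["tcp_pos"][2]<.125:
    env.grip(.058); st("open"); env.movel([*WIDE,.34],.2); st("up")
    p,d=camera("top");np.savez("t2.npz",p=p,d=d);p,_=camera("scene");cv2.imwrite("pics/s2.png",cv2.resize(p[120:300,200:380],None,fx=3.2,fy=3.2,interpolation=2))
E
```

```text
True
down t 8.15 tcp [ 0.554  -0.0827  0.1195] F [-0.7  0.1  4.9] op 0.0425 gf 41.4
open t 8.45 tcp [ 0.5529 -0.0827  0.1183] F [-0.5 -0.7 -1. ] op 0.0577 gf 0.0
up t 9.71 tcp [ 0.5535 -0.0828  0.3388] F [-0.5  0.2  0.2] op 0.0583 gf 0.0
```

It seated at exactly the expected height, so the block is next.

```bash
python3 - <<'E'
from h import *
Y=np.radians(125.4)
env.reach([*BLOCK,.25],down(Y)); env.grip(.068); env.movel([*BLOCK,.115],.12); env.grip(.03,40); st("gripped"); z0=env.get_state()["tcp_pos"][2]
env.movel([*BLOCK,.345],.2); st("lifted")
env.reach([*NARROW,.345],down(YB)); st("above")
env.movel([*NARROW,.19],.15)
print(env.movel([*NARROW,.118],.05,stop_force=6)); st("down"); z=env.get_state()["tcp_pos"][2]
if z-z0<.009:
    env.grip(.058); st("open"); env.movel([*NARROW,.345],.2); st("up")
env.reach([*BUSH,.35],down(YB))
p,d=camera("top");np.savez("t3.npz",p=p,d=d);q,_=camera("scene")
cv2.imwrite("pics/s3.png",np.hstack([cv2.resize(q[170:280,220:330],None,fx=3.6,fy=3.6,interpolation=2),cv2.resize(p[140:250,220:330],None,fx=3.6,fy=3.6,interpolation=2)]))
W=cloud("top",d).reshape(-1,3);W=W[np.isfinite(W).all(1)]
for k,c in(("bush",WIDE),("block",NARROW)):
    s=W[(np.hypot(W[:,0]-c[0],W[:,1]-c[1])<.04)&(W[:,2]>.072)&(W[:,2]<.1)];print(k,((s[:,:2].mean(0)-c)@np.c_[EX,EY]).round(4),np.median(s[:,2]),cv2.minAreaRect(s[:,:2].astype(np.float32)*1000))
s=W[(np.hypot(W[:,0]-C[0],W[:,1]-C[1])<.04)&(W[:,2]>.19)&(W[:,2]<.21)];print("grip",cv2.minAreaRect(s[:,:2].astype(np.float32)*1000))
E
```

```text
gripped t 12.61 tcp [ 0.4208 -0.2512  0.1157] F [-1.3 -0.4  6.8] op 0.0435 gf 40.6
lifted t 13.91 tcp [ 0.4199 -0.2507  0.3438] F [ 0.8  0.  -1.8] op 0.0435 gf 40.9
above t 15.11 tcp [0.5338 0.0423 0.3444] F [-0.5  0.2 -2.3] op 0.0436 gf 41.0
True
down t 17.61 tcp [0.5338 0.0437 0.1197] F [-1.  -0.2  5.6] op 0.0435 gf 41.7
open t 17.9 tcp [0.5327 0.0434 0.1186] F [-0.3 -1.  -0.5] op 0.0581 gf 0.0
up t 19.18 tcp [0.5333 0.0435 0.3439] F [-0.6 -0.1  0.3] op 0.058 gf 0.0
bush [0.0005 0.    ] 0.084321030757492 ((554.5921020507812, -83.32925415039062), (41.206748962402344, 43.10926818847656), 44.372623443603516)
block [ 0.0001 -0.0001] 0.08401332676247707 ((534.1015014648438, 43.745052337646484), (44.57714080810547, 43.639801025390625), 10.051823616027832)
grip ((544.1259765625, -21.47748374938965), (35.41355895996094, 13.805520057678223), 8.811381340026855)
```

View pics/s3.png

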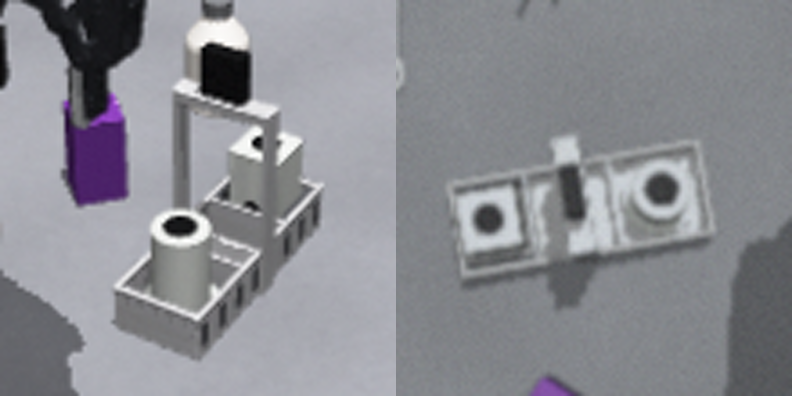

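Both parts are seated: the bushing top is at (180,228) and the block top at (265,140) in the left crop, each centred to under 1 mm. Now I grip the handle and lift.

```bash
python3 - <<'E'
from h import *
env.movel([*C,.35],.2,rot=down(YB)); env.grip(.065); env.movel([*C,.2385],.12); env.grip(.02,90); st("gripped")
env.movel([*C,.26],.05); st("lift1"); env.movel([*C,.395],.12); st("lift2")
env.movel([*SEAT,.395],.1,rot=down(S)); env.dwell(.5); st("above seat")
p,d=camera("top");q,e=camera("scene");np.savez("t4.npz",p=p,d=d,q=q,e=e)
cv2.imwrite("pics/s4.png",np.hstack([cv2.resize(q[90:240,310:460],None,fx=2.65,fy=2.65,interpolation=2),cv2.resize(p[70:220,80:230],None,fx=2.65,fy=2.65,interpolation=2)]))
E
```

```text
gripped t 23.48 tcp [ 0.5445 -0.0215  0.2394] F [-2.6 -0.2  6.2] op 0.0351 gf 91.2
lift1 t 24.07 tcp [ 0.5442 -0.0216  0.2599] F [-0.2 -0.3 -7.8] op 0.0345 gf 90.2
lift2 t 25.34 tcp [ 0.5439 -0.0216  0.394 ] F [ 0.  -0.  -7.4] op 0.0349 gf 90.3
above seat t 29.05 tcp [0.63   0.2464 0.3927] F [ 13.4 -55.7  -1.6] op 0.035 gf 144.5
```

View pics/s4.png

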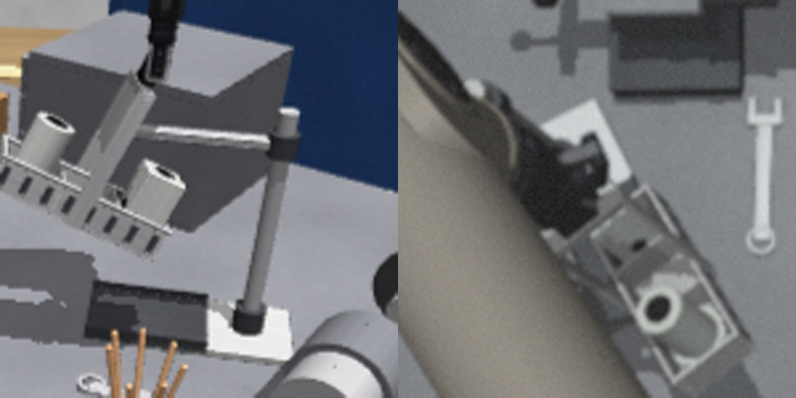

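My mistake: the arm has to be threaded through the handle from the tip side. Coming in sideways, the upright pressed on the arm and the basket pivoted in the grip. In the scene crop the basket is tilted, left end up, with both parts still inside. I back out slowly along the stand's −y.

```bash
python3 - <<'E'
from h import *
p=np.array(env.get_state()["tcp_pos"]);n=np.array([np.sin(S),-np.cos(S),0])*.6+np.array([0,-.4,0])
for k in(.015,.03,.05,.08,.11):
    env.movel([*(p+k*n)[:2],.395],.04); st(k)
env.dwell(.3)
q,e=camera("scene");t,d=camera("top");np.savez("t5.npz",p=t,d=d,q=q,e=e)
cv2.imwrite("pics/s5.png",np.hstack([cv2.resize(q[110:260,270:420],None,fx=2.65,fy=2.65,interpolation=2),cv2.resize(t[70:220,130:280],None,fx=2.65,fy=2.65,interpolation=2)]))
E
```

```text
0.015 t 30.43 tcp [0.6337 0.2331 0.395 ] F [ 0.4  0.2 -7.2] op 0.0349 gf 118.6
0.03 t 30.94 tcp [0.6381 0.2179 0.395 ] F [ 0.1 -0.1 -7.6] op 0.0343 gf 118.6
0.05 t 31.58 tcp [0.6432 0.1995 0.395 ] F [ 0.8  0.1 -7.1] op 0.0345 gf 118.6
0.08 t 32.47 tcp [0.651  0.1717 0.395 ] F [-0.4  0.9 -6.7] op 0.0348 gf 118.4
0.11 t 33.35 tcp [0.6589 0.1436 0.395 ] F [-0.1  0.7 -6.8] op 0.0347 gf 118.5
```

View pics/s5.png

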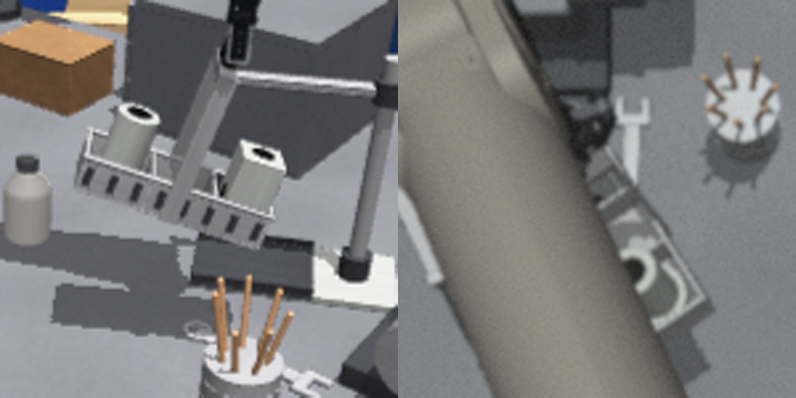

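The basket is clear of the arm, still tilted about the closing axis with the block end low. I'll take it to a clear bench area, touch the low end down with a soft grip so it levels, and then regrip.

```bash
python3 - <<'E'
from h import *
D=np.array([.55,-.03])
env.movel([*D,.395],.14); st("over")
env.movel([*D,.285],.12)
print(env.movel([*D,.245],.04,stop_force=4)); st("touch")
env.grip(.02,25); st("soft"); 
print(env.movel([*D,.2385],.04,stop_force=25)); st("down")
env.grip(.065); env.dwell(.2); env.movel([*D,.30],.2); env.reach([.55,-.27,.35],down(YB)); st("away")
q,e=camera("scene");t,d=camera("top");np.savez("t6.npz",p=t,d=d,q=q,e=e)
cv2.imwrite("pics/s6.png",np.hstack([cv2.resize(q[160:270,220:330],None,fx=3.6,fy=3.6,interpolation=2),cv2.resize(t[140:250,210:320],None,fx=3.6,fy=3.6,interpolation=2)]))
W=cloud("top",d).reshape(-1,3);W=W[np.isfinite(W).all(1)]
s=W[(np.hypot(*(W[:,:2]-D).T)<.08)&(W[:,2]>.19)&(W[:,2]<.215)];print("grip",cv2.minAreaRect(s[:,:2].astype(np.float32)*1000),np.median(s[:,2]))
s=W[(np.hypot(*(W[:,:2]-D).T)<.08)&(W[:,2]>.14)&(W[:,2]<.17)];print("bar",cv2.minAreaRect(s[:,:2].astype(np.float32)*1000))
E
```

```text
over t 35.36 tcp [ 0.5504 -0.029   0.395 ] F [ 0.4 -0.5 -7.6] op 0.0347 gf 118.5
True
touch t 37.08 tcp [ 0.5501 -0.0316  0.2607] F [-1.2 -3.   4.1] op 0.0349 gf 103.9
soft t 37.29 tcp [ 0.5498 -0.0316  0.2606] F [-0.6 -4.   5.6] op 0.0349 gf 104.3
True
down t 37.53 tcp [ 0.5512 -0.0321  0.2605] F [-1.8 -2.2  8.3] op 0.0347 gf 102.6
away t 39.96 tcp [ 0.55   -0.2691  0.3494] F [ 0.1  0.3 -0.5] op 0.0648 gf 0.0
grip ((501.9660339355469, -65.78836822509766), (13.805039405822754, 34.937774658203125), 28.90435218811035) 0.1999354553430023
bar ((502.2724609375, -66.22390747070312), (18.163789749145508, 79.7574462890625), 29.202449798583984)
```

View pics/s6.png

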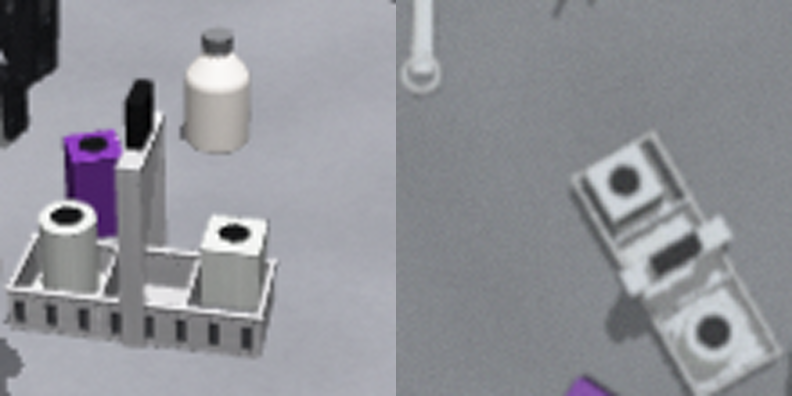

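The basket stands level on the bench again with both parts in it. It sits at about (0.502,−0.066), with its long axis at 29°. I check the part centring, regrip, and go to a point ahead of the hook tip.

```bash
cat >> h.py <<'E'
U=np.array([np.cos(S),np.sin(S)])
E
python3 - <<'E'
from h import *
W=cloud("top",np.load("t6.npz")["d"]).reshape(-1,3);W=W[np.isfinite(W).all(1)]
G=np.array([.5021,-.066]);y=np.radians(29);bx=-np.array([np.cos(y),np.sin(y)]);by=np.array([-bx[1],bx[0]])
ok=True
for k,c in(("bush",G+.062*bx),("block",G-.066*bx)):
    s=W[(np.hypot(*(W[:,:2]-c).T)<.037)&(W[:,2]>.072)&(W[:,2]<.1)];o=(s[:,:2].mean(0)-c)@np.c_[bx,by];print(k,o.round(4),np.median(s[:,2])); ok&=bool((abs(o)<.0075).all() and .078<np.median(s[:,2])<.09)
s=W[(np.hypot(*(W[:,:2]-G).T)<.11)&(W[:,2]>.032)&(W[:,2]<.043)];q=(s[:,:2]-G)@np.c_[bx,by];print("rim",np.percentile(q,[1,99],axis=0).round(4), np.polyfit(q[:,0],s[:,2],1).round(4))
if ok:
    env.reach([*G,.33],down(y)); env.movel([*G,.2385],.12); env.grip(.02,100); st("grip")
    env.movel([*G,.376],.1); st("lift")
    P=SEAT-.10*U; env.movel([*P,.376],.13,rot=down(S)); env.dwell(.4); st("pre")
    q,e=camera("scene");t,d=camera("top");np.savez("t7.npz",p=t,d=d,q=q,e=e)
    cv2.imwrite("pics/s7.png",np.hstack([cv2.resize(q[100:250,270:420],None,fx=2.65,fy=2.65,interpolation=2),cv2.resize(t[90:240,90:240],None,fx=2.65,fy=2.65,interpolation=2)]))
E
```

```text
bush [-0.0034 -0.0014] 0.08456302638720724
block [-0.0029 -0.0032] 0.08405197161313681
rim [[-0.0965 -0.0365]
 [ 0.0986  0.0374]] [0.0055 0.0389]
grip t 42.69 tcp [ 0.5023 -0.0656  0.2395] F [-2.6  1.3  5.6] op 0.0344 gf 99.7
lift t 44.22 tcp [ 0.5018 -0.066   0.3753] F [ 0.5 -0.2 -7.1] op 0.0345 gf 100.2
pre t 47.06 tcp [0.5295 0.231  0.376 ] F [-0.3  0.1 -7.1] op 0.0347 gf 100.1
```

View pics/s7.png

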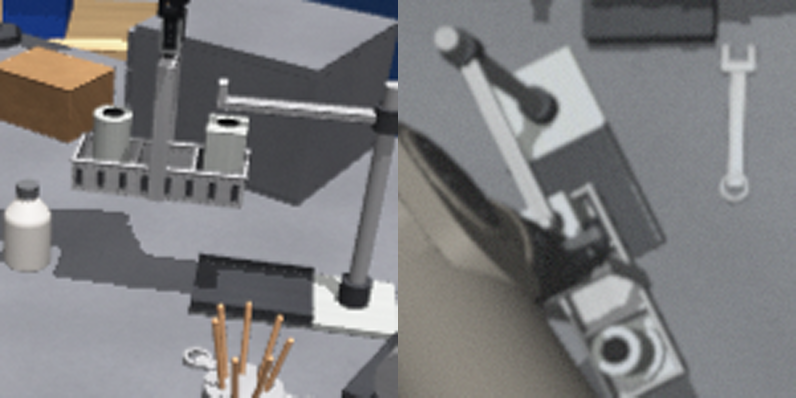

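The basket is level with the block below the hook tip (scene crop (222,90)), so I thread it along the arm, stopping on force, and lower it.

```bash
python3 - <<'E'
from h import *
hit=env.movel([*SEAT,.376],.06,stop_force=8); env.dwell(.2); st(f"over seat {hit}")
if not hit:
    print(env.movel([*SEAT,.334],.04,stop_force=6)); st("seated")
    q,e=camera("scene");np.savez("t8.npz",q=q,e=e)
    cv2.imwrite("pics/s8.png",cv2.resize(q[100:250,300:450],None,fx=3.5,fy=3.5,interpolation=2))
E
```

```text
over seat False t 49.17 tcp [0.6192 0.2749 0.3761] F [ 0.1  0.3 -6.9] op 0.0345 gf 100.1
True
seated t 50.02 tcp [0.6191 0.2748 0.3395] F [0.6 0.6 4.9] op 0.0345 gf 101.6
```

View pics/s8.png

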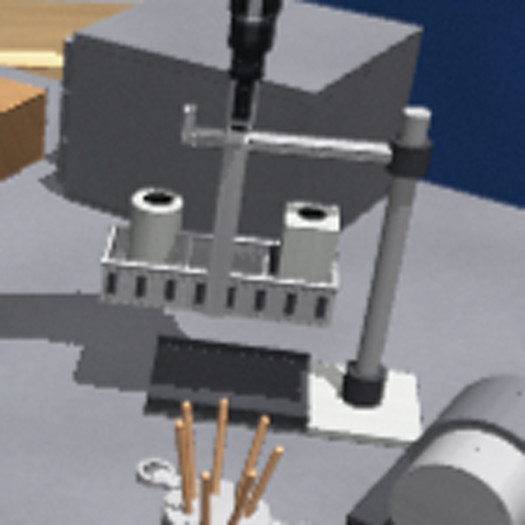

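The bar rests on the arm at (240,138), at exactly the expected height. Releasing.

```bash
python3 - <<'E'
from h import *
env.grip(.065); st("open"); env.dwell(.3); env.movel([*SEAT,.42],.1); st("up"); env.movel([.52,.0,.46],.2); env.dwell(3.); st("away")
q,e=camera("scene");t,d=camera("top");np.savez("t9.npz",p=t,d=d)
cv2.imwrite("pics/s9.png",np.hstack([cv2.resize(q[100:250,300:450],None,fx=2.65,fy=2.65,interpolation=2),cv2.resize(t[70:220,80:230],None,fx=2.65,fy=2.65,interpolation=2)]))
W=cloud("scene",e).reshape(-1,3);W=W[np.isfinite(W).all(1)]
w=np.c_[(W[:,:2]-SEAT)@np.c_[U,[-U[1],U[0]]],W[:,2]]
s=w[(abs(w[:,0])<.05)&(abs(w[:,1])<.06)&(w[:,2]>.285)&(w[:,2]<.31)];print("grip top",len(s),np.median(s,0).round(4))
for n,lo,hi in(("bush",-.09,-.035),("block",.04,.095)):
    s=w[(w[:,0]>lo)&(w[:,0]<hi)&(abs(w[:,1])<.03)&(w[:,2]>.165)&(w[:,2]<.205)];print(n,len(s),np.percentile(s[:,2],[50,90]).round(4),s.mean(0).round(4))
E
```

```text
open t 50.47 tcp [0.618  0.2739 0.3365] F [0.3 0.1 0.2] op 0.065 gf 0.0
up t 51.75 tcp [0.6191 0.2748 0.4191] F [ 0.7  0.1 -0.9] op 0.0646 gf 0.0
away t 56.38 tcp [0.52 0.   0.46] F [ 0.  -0.1 -0.9] op 0.0651 gf 0.0
grip top 51 [-0.0005 -0.0144  0.2986]
bush 156 [0.1833 0.1864] [-0.0603 -0.0077  0.1799]
block 190 [0.1826 0.1852] [ 0.0674 -0.0067  0.1793]
```

View pics/s9.png

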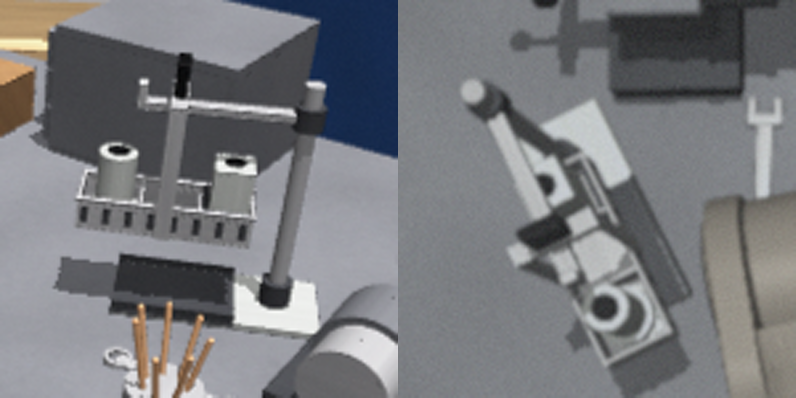

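The basket hangs level on the hook with both parts standing in their cells at equal height, and the robot is clear.

```bash
python3 -c "
from cell import job
print(job.job_done())"
```

```text
the job is handed in; nothing more can be done
None
```

The job is handed in: the loaded basket hangs still and near level on the hook with both parts centred, but my first sideways approach hit the hook arm and tilted the basket by an estimated 0.35–0.45 rad (limit 0.5), so I levelled it on the bench and rehung it. The verdict isn't shown to me.

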